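# Inspect a culture dish on the plating turntable

### The job

Lay the small round culture dish flat in the round nest in the middle of the turntable and let go of it. Then, with the dish in it, turn the turntable one full turn anticlockwise (seen from above) and leave it at rest with its black knob lined up with the pointer on the base, near which it began. Keep the dish the right way up and leave the other things on the desk where they are.

Things in the scene. Friction and masses are not known exactly. Their poses are not given: they have to be found in the camera images.
- dish: small round closed culture dish (clear plastic with dark red medium showing through), 55 mm diameter, 16 mm high, about 40 g, lying flat on the desk; origin at the centre of its underside, z up
- turntable: fixed base of the hand turntable (grey, round, 196 mm diameter, does not move). Origin at the centre of its underside on the desk, on the turning axis; its +x axis points from the axis to the pointer, a dark grey 10 mm wide upright block centred 122 mm from the axis, 34 mm high. It may stand at any yaw, left or right of the middle of the desk (the dish then lies on the other side)
- rotor (a joint): angle of the bare-aluminium turning plate (200 mm diameter, 12 mm thick, its top 38 mm above the desk) about the vertical axis, rad, growing anticlockwise seen from above and counting on past a full turn: 0 = knob at the pointer, 6.28 = back at the pointer after one full turn. Starts between -0.4 and 0. Turns freely both ways with light friction (under 2 N at the knob) and stays where it is left
- nest (a point): centre of the nest's floor, on the turning axis at the top of the plate, 38 mm above the desk; turns with the plate. The nest is a round recess 60 mm across inside a raised black collar 5 mm high, 76 mm outside diameter; the seated dish stands 11 mm above the collar
- knob_top (a point): top centre of the upright black cylindrical knob on the plate, the handle for turning: 16 mm diameter, 40 mm tall (top 78 mm above the desk), 80 mm from the turning axis; the knob spins freely on its own spindle, so it can be held while it is led round
- large_dish: larger round culture dish, 90 mm diameter, 16 mm high; too big for the nest; to be left alone; origin under its centre
- square_dish: square culture dish, 60 x 60 mm, 16 mm high; to be left alone; origin under its centre
- tube_rack: loose black rack of 15 purple-capped tubes, about 67 x 105 mm, 105 mm high; to be left alone; origin under its centre
- spray_bottle: white bottle with red label, 66 mm diameter, 170 mm high; to be left alone; origin under its centre
- phone: black phone lying flat, 145 x 72 x 9 mm; to be left alone; origin under its centre
- scanner: black hand scanner lying flat, about 135 mm long, 65 mm wide, 40 mm high; to be left alone; origin on the desk under its grip, 50 mm from the grip's end, its head toward its +x
Not all that is in view belongs to the job. What is shaped like the dish but purple is not meant.

How it is judged (in metres and radians):
On the way, in this order (a step that is already met when the one before it is completed fails the run):
1. the dish lies in the nest, let go, before the table has been turned (horizontal distance between dish and nest below 0.0045 m and z of dish in the frame of nest between -0.003 and 0.002 m and angle between dish's own z axis and vertical below 0.06 rad and contact force between the fingers and dish below 0.1 N and value of joint rotor between -1.2 and 0.8 rad), for 0.2 s.
2. half a turn anticlockwise with the dish in the nest (horizontal distance between dish and nest below 0.0045 m and z of dish in the frame of nest between -0.003 and 0.002 m and angle between dish's own z axis and vertical below 0.06 rad and value of joint rotor above 3.14 rad).
At the end, for the whole second after the job is handed in: The dish lies flat in the nest (within 4.5 mm of its centre, within 2 mm of its floor, tilted less than 0.06 rad), the turntable has been turned anticlockwise once round and stands still with its knob within 0.3 rad of the pointer (joint 6.28 +- 0.3) (horizontal distance between dish and nest below 0.0045 m and z of dish in the frame of nest between -0.003 and 0.002 m and angle between dish's own z axis and vertical below 0.06 rad and value of joint rotor between 5.983 and 6.583 rad and velocity of joint rotor between -0.05 and 0.05 rad/s and linear speed of dish below 0.02 m/s); the robot touches nothing.
It fails at once if the dish is tipped by more than 0.6 rad (angle between dish's own z axis and vertical above 0.6 rad).
It fails at once if another thing on the desk (large dish, square dish, tube rack, bottle, phone or scanner) is moved by more than 30 mm (distance of any of large_dish, square_dish, tube_rack, spray_bottle, phone, scanner from where it was at the start of the episode above 0.03 m).
It also fails if it takes over 72 s, if anything falls off the work surface, if the arm or the gripper's body presses on something with over 40 N, if the wrist force passes 120 N, or if a joint passes its speed limit or range.

### The arm

A 6-joint arm with a two-finger parallel gripper is mounted at the origin on the work surface. World frame = base frame: x ahead of the robot, y to its left, z up, the work surface at z = 0. Lengths are in m, angles in degrees, forces in N, time in s.
With the tool pointing down it reaches from about 0.35 to 0.875 m from the base axis. Payload 4.2 kg.
Tool frame: the origin (TCP) lies on the mounting face of the last link; the fingertips stand 182 mm ahead of it and the grasp point (between the pads) lies 164 mm ahead of it (r.tcp_to_grasp is the distance from the TCP to the grasp point, in m); z points along the fingers, y is the line along which they close (so a half turn about z gives the same grasp; the last joint's range is limited). The gripper opens to 87 mm and grips with 3 to 60 N. Pads are 19 mm wide; open, the fingers measure 117 mm over their backs; the gripper's body (75 mm by 190 mm) begins 51 mm behind the grasp point.
Start: joints at [-48.839, 22.042, 0.453, 0, -68.411, -14.817], TCP at [0.277, -0.56, 0.405] pointing down, gripper open.
Joint ranges: [-179.83, 179.83], [-69.29, 118.12], [-61.27, 80.66], [-181.25, 117.63], [-171.15, -9.14], [-177.46, 177.46]. Speed limits (degrees/s): [159.86, 159.86, 180, 180, 180, 180].

### API

Orientations are given as a 3x3 rotation matrix whose columns are the frame's x, y, z axes.
In Python, from station import sense, eyes, r gives the robot as it stands.
- The arm moves only by the tool jog_arm, never from a script. Its argument "increments" is a list of rows, each a list of 4 numbers: the shift along the tool's x, y, z normalised to -1 to 1, where 1 is 0.02 m, then the turn about the tool's z normalised to -1 to 1, where 1 is 0.08 rad. A call has 1 to 10 rows; each row shifts and turns the commanded pose from where the row before left it, along the tool's axes as they then stand; what a row does not reach is not made up. A row lasts 1/10 s, in which the tool goes at most 50 mm and 8.59 degrees, less where a joint would pass 70% of its speed; a pose out of reach is approached as far as the arm can. A call with a number of a shift or a turn outside -1 to 1 is refused whole. A call with a gripper value outside its range is refused whole. "grip" is the finger opening in mm, from 0 to 87, set as the call begins (left out, the last holds). The fingers move at their own pace and stop on an object; the grip force is fixed at half the most. Time passes only in rows, so rows that do not move let the fingers close. It gives the time, the measured TCP pose, the force, the opening and the grip force at its end, in the units of the state.
- sense(): the state, without advancing time (a new reading comes with each control period).
- eyes.capture(name): name is "scene" or "side" or "wrist"; returns the picture (384x512x3 uint8, blue, green, red); there is no depth.
- eyes.get_calibration(name): a dict with "camera_matrix" (3x3 intrinsics, pixels), "R" (3x3) and "t" (3): a world point X has camera coordinates R X + t; the wrist camera has in their place "T_tool_cam" (4x4, takes a point from camera to tool coordinates, whose origin is the TCP and whose axes are the flange's). Camera axes: x right, y down, z forward; pixel columns grow to the right and rows downward; lengths in m; the calibration is good to about 2 mm. A picture is of the moment at which its call begins: read the wrist's pose just before it. get_calibration takes no time and is no camera call.
- r.finish_job(): hands the job in; it is judged then, once.
Trained networks look in the newest picture that a camera, given by its name, has taken for a name from the list of things; names that differ only in an ending like _2 or _b are one class to them, and where a whole thing is asked for, a point or a joint stands for the part that bears it (a point fixed in the world has none). Each returns a list of dicts, best first, with "conf" (0 to 1); they miss things now and then, are a little off and sometimes report something else, mostly with a low value. They report only what shows in the picture. A call takes as long as a camera call. They do not tell look-alikes from the thing itself.
- eyes.spot_in(camera, name): "centre" ([x, y, z] in m, in world coordinates, good to about 4 mm: the middle of the surface that is visible of it).
- eyes.outline_of(camera, name): "mask" (384x512 bool, what is visible of it).
The state is a dict: "time_s": time; "joints": joint angles; "joint_velocities": joint speeds; "effort": joint torques, N m; "tcp_pos": TCP position; "ee_rot": TCP orientation; "wrist_force": force on the tool from outside, world axes, zero at the start; "moment": the same for the moment, N m; "gripper_width": opening from 0.0 (shut) to 1.0 (fully open); "gripper_force": force on a finger pad.
Only numpy, scipy, OpenCV 4.12 (cv2) and the standard library are available. Lean on these libraries where they do the work, as an engineer would, in place of code of your own. Each camera call takes 0.05 s, during which the arm holds its last target. There are 200 camera calls.

## Working session

There is one attempt and no reset: what is moved stays moved. The work goes in short steps, Python scripts to look and compute and a tool call to move; the robot and the scene stay as the last step left them, time stands still between calls to the robot, and variables do not carry over. Pictures are saved under pics/ and viewed, at most 12 in all, crops included, and the job is handed in when it is done.

Besides the shell and the picture viewer there is one more tool, called after ">>>" as name(argument=value, ...), one argument or row to a line, values as JSON. jog_arm: Moves the arm, as the interface text tells. Its arguments: {"type":"object","properties":{"increments":{"type":"array"},"grip":{"type":"number"}},"required":["increments"]}

```bash
mkdir -p pics; python3 - <<'E'
from station import sense, eyes, r
import cv2,numpy as np
for c in ("scene","side"):
    im=eyes.capture(c); cv2.imwrite(f"pics/{c}0.png",im)
    for n in ("dish","turntable","rotor","knob_top","nest"):
        try:
            for d in eyes.spot_in(c,n)[:4]: 
                K=eyes.get_calibration(c); p=K["R"]@np.array(d["centre"])+K["t"]; q=K["camera_matrix"]@p
                print(c,n,np.round(d["centre"],3),round(d["conf"],2),(q[:2]/q[2]).round())
        except Exception as e: print(n,e)
s=sense();print(s)
E
```

```text
scene dish [0.688 0.106 0.015] 0.86 [308. 238.]
scene dish [0.573 0.24  0.014] 0.76 [337. 192.]
scene dish [0.559 0.047 0.016] 0.51 [272. 205.]
scene dish [0.585 0.15  0.018] 0.5 [310. 203.]
scene turntable [ 0.557 -0.166  0.042] 0.75 [197. 219.]
scene turntable [0.586 0.15  0.016] 0.48 [310. 203.]
scene rotor [ 0.549 -0.17   0.04 ] 0.59 [195. 217.]
scene knob_top [ 0.547 -0.169  0.041] 0.79 [195. 216.]
scene nest [ 0.548 -0.173  0.041] 0.77 [194. 217.]
side dish [0.577 0.159 0.014] 0.68 [228. 236.]
side dish [0.671 0.113 0.021] 0.54 [210. 218.]
side dish [0.553 0.049 0.017] 0.44 [251. 218.]
side turntable [ 0.528 -0.138  0.042] 0.81 [282. 186.]
side turntable [0.414 0.4   0.03 ] 0.69 [235. 304.]
side rotor [ 0.535 -0.154  0.037] 0.92 [282. 184.]
side knob_top [ 0.534 -0.156  0.038] 0.97 [282. 184.]
side knob_top [0.618 0.428 0.064] 0.44 [161. 275.]
side nest [ 0.532 -0.156  0.035] 0.86 [283. 185.]
{'time_s': 0.6, 'joints': array([-4.88382244e+01,  2.20427194e+01,  4.51175721e-01, -2.10505294e-03,
       -6.84092699e+01, -1.48176767e+01]), 'joint_velocities': array([-0.01979725, -0.08185017,  0.0299394 ,  0.08790228, -0.10187186,
       -0.10227009]), 'effort': array([ 2.16128519e-04, -3.90212452e+01,  1.87533724e+01,  4.22253057e+00,
        1.53929251e-02, -2.04694629e-05]), 'tcp_pos': array([ 0.27737681, -0.56005338,  0.40472372]), 'ee_rot': array([[-8.96151145e-01, -4.43748944e-01,  1.63730201e-05],
       [-4.43748944e-01,  8.96151145e-01,  3.31756251e-05],
       [-2.93943493e-05,  2.24648640e-05, -9.99999999e-01]]), 'wrist_force': array([ 0.61701736, -0.08200765, -0.19994588]), 'moment': array([-0.01707407,  0.00384259,  0.03157133]), 'gripper_force': 0.0, 'gripper_width': 1.0004574473676844}
```

View pics/scene0.png

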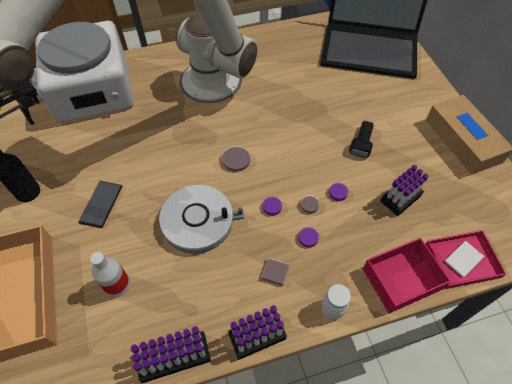

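View pics/side0.png

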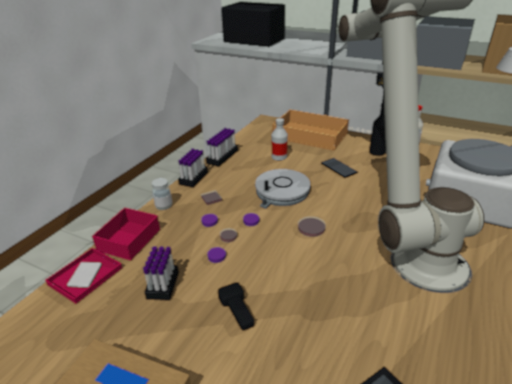

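```bash
cat > h.py <<'E'
from station import sense, eyes, r
import cv2,numpy as np
def cam(c,s=None):
    k=eyes.get_calibration(c); K=np.array(k["camera_matrix"])
    if c!="wrist": return K,np.array(k["R"]),np.array(k["t"])
    T=np.eye(4);T[:3,:3]=s["ee_rot"];T[:3,3]=s["tcp_pos"]
    M=np.linalg.inv(T@np.array(k["T_tool_cam"])); return K,M[:3,:3],M[:3,3]
def proj(C,X):
    K,R,t=C; p=(np.atleast_2d(X)@R.T+t)@K.T; return p[:,:2]/p[:,2:]
def unproj(C,uv,z):
    K,R,t=C; o=-R.T@t; d=np.c_[np.atleast_2d(uv),np.ones(len(np.atleast_2d(uv)))]@np.linalg.inv(K).T@R
    return o+d*((z-o[2])/d[:,2:])
def circ(c,rad,z):
    a=np.linspace(0,2*np.pi,60); return np.c_[c[0]+rad*np.cos(a),c[1]+rad*np.sin(a),0*a+z]
def draw(im,C,c,rad,z,col=(0,255,0)): cv2.polylines(im,[np.round(proj(C,circ(c,rad,z))*16).astype(np.int32)],True,col,1,cv2.LINE_AA,4)
E
python3 - <<'E'
from h import *
for c in ("scene","side"):
    C=cam(c); im=eyes.capture(c)
    for n,z in (("rotor",.038),("turntable",.038),("dish",.016)):
        for d in eyes.outline_of(c,n)[:4]:
            m=d["mask"].astype(np.uint8); ct=max(cv2.findContours(m,0,1)[0],key=cv2.contourArea)[:,0]
            P=unproj(C,ct,z)[:,:2].astype(np.float32); (x,y),q=cv2.minEnclosingCircle(P)
            print(c,n,round(d["conf"],2),"px",ct.mean(0).round(),"circ",round(x,4),round(y,4),round(q,4))
    if c=="scene":
        a=cv2.resize(im[170:270,145:245],(400,400),interpolation=cv2.INTER_CUBIC); b=cv2.resize(im[150:250,255:355],(400,400),interpolation=cv2.INTER_CUBIC)
        cv2.imwrite("pics/crop1.png",np.hstack([a,b]))
for n in ("spray_bottle","phone","square_dish","tube_rack","large_dish"):
    print(n,[(np.round(d["centre"],3),round(d["conf"],2)) for d in eyes.spot_in("scene",n)[:3]])
E
```

```text
scene rotor 0.64 px [235. 158.] circ 0.3863 -0.0114 0.0479
scene turntable 0.69 px [199. 218.] circ 0.5459 -0.1559 0.1147
scene dish 0.67 px [309. 204.] circ 0.5861 0.1488 0.0325
scene dish 0.64 px [308. 237.] circ 0.6827 0.1086 0.0297
scene dish 0.59 px [272. 206.] circ 0.5625 0.0446 0.031
scene dish 0.56 px [337. 191.] circ 0.5703 0.2417 0.0304
side rotor 0.94 px [283. 184.] circ 0.5392 -0.1627 0.1095
side turntable 0.71 px [283. 184.] circ 0.5316 -0.1646 0.1081
side turntable 0.55 px [281. 188.] circ 0.531 -0.13 0.1381
side dish 0.79 px [228. 235.] circ 0.5766 0.1569 0.0348
side dish 0.55 px [216. 255.] circ 0.5637 0.2512 0.0308
side dish 0.54 px [209. 220.] circ 0.6738 0.1202 0.0371
spray_bottle [(array([ 0.679, -0.396,  0.106]), 0.57), (array([ 0.368, -0.008,  0.013]), 0.56), (array([ 0.547, -0.169,  0.038]), 0.29)]
phone [(array([ 0.412, -0.422,  0.009]), 0.69)]
square_dish [(array([ 0.748, -0.006,  0.016]), 0.6)]
tube_rack [(array([0.65 , 0.39 , 0.075]), 0.8)]
large_dish [(array([ 0.372, -0.004,  0.018]), 0.61), (array([ 0.41 , -0.422,  0.012]), 0.4), (array([0.651, 0.389, 0.078]), 0.26)]
```

View pics/crop1.png

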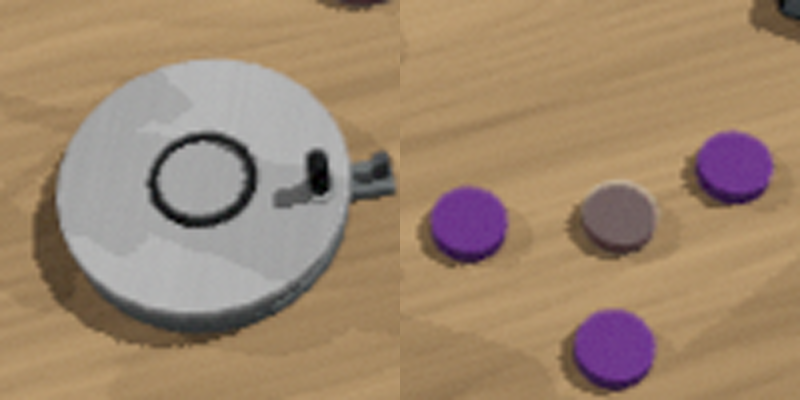

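The dish is the grey-red one at scene pixel (310,204). The look-alikes I rejected are purple at (272,206), (339,191) and (308,237), the large dish at (236,158) and the square dish at (275,272). The crop confirms this choice. It also shows the knob at about (224,213), just inside the pointer at (238,214). Next I'll go over the turntable for a wrist view.

>>> jog_arm(
  increments=[
    [0,0,0,-0.992],
    [0,0,0,-0.992],
    [0,0,0,-0.992],
    [0,0,0,-0.992],
    [0,0,0,-0.992],
    [0,0,0,-0.992],
    [0,0,0,-0.992],
  ],
)

```text
time_s: 1.95
tcp_pos: [0.2774, -0.5601, 0.4047]
ee_rot: [[-0.525, -0.851, 0.0], [-0.851, 0.525, 0.0], [-0.0, 0.0, -1.0]]
wrist_force: [-0.3, 0.3, 0.1]
gripper_width: 0.999
gripper_force: 0.0
```

>>> jog_arm(
  increments=[
    [0,0,0,-0.992],
    [0,0,0,-0.992],
    [0,0,0,-0.992],
    [0,0,0,-0.992],
    [0,0,0,-0.992],
    [0,0,0,-0.992],
    [0,0,0,-0.992],
  ],
)

```text
time_s: 2.65
tcp_pos: [0.2774, -0.5601, 0.4048]
ee_rot: [[0.003, -1.0, -0.0], [-1.0, -0.003, 0.0], [-0.0, 0.0, -1.0]]
wrist_force: [-0.1, 0.1, 0.1]
gripper_width: 0.995
gripper_force: 0.0
```

>>> jog_arm(
  increments=[
    [-0.988,-0.658,0,0],
    [-0.988,-0.658,0,0],
    [-0.988,-0.658,0,0],
    [-0.988,-0.658,0,0],
    [-0.988,-0.658,0,0],
    [-0.988,-0.658,0,0],
    [-0.988,-0.658,0,0],
    [-0.988,-0.658,0,0],
    [-0.988,-0.658,0,0],
    [-0.988,-0.658,0,0],
  ],
)

```text
time_s: 3.65
tcp_pos: [0.4094, -0.3616, 0.4049]
ee_rot: [[0.0, -1.0, 0.0], [-1.0, -0.0, -0.0], [0.0, -0.0, -1.0]]
wrist_force: [0.2, -1.0, -0.6]
gripper_width: 0.994
gripper_force: 0.0
```

>>> jog_arm(
  increments=[
    [-0.988,-0.658,0,0],
    [-0.988,-0.658,0,0],
    [-0.988,-0.658,0,0],
    [-0.988,-0.658,0,0],
    [-0.988,-0.658,0,0],
    [-0.988,-0.658,0,0],
    [-0.988,-0.658,0,0],
    [-0.988,-0.658,0,0],
    [-0.988,-0.658,0,0],
    [-0.988,-0.658,0,0],
    [0,0,0,0],
  ],
)

```text
invalid input
```

11 rows is one too many, so that call was refused. I'll send it again with 10.

>>> jog_arm(
  increments=[
    [-0.988,-0.658,0,0],
    [-0.988,-0.658,0,0],
    [-0.988,-0.658,0,0],
    [-0.988,-0.658,0,0],
    [-0.988,-0.658,0,0],
    [-0.988,-0.658,0,0],
    [-0.988,-0.658,0,0],
    [-0.988,-0.658,0,0],
    [-0.988,-0.658,0,0],
    [0,0,0,0],
  ],
)

```text
time_s: 4.65
tcp_pos: [0.5286, -0.1829, 0.4047]
ee_rot: [[0.003, -1.0, 0.001], [-1.0, -0.003, 0.0], [-0.0, -0.001, -1.0]]
wrist_force: [0.0, 0.2, -0.5]
gripper_width: 1.002
gripper_force: 0.0
```

```bash
python3 - <<'E'
from h import *
s=sense(); C=cam("wrist",s); im=eyes.capture("wrist")
print(s["tcp_pos"],np.round(eyes.get_calibration("wrist")["T_tool_cam"],3).tolist(), C[0][0,0])
for d in eyes.outline_of("wrist","rotor")[:2]:
    ct=max(cv2.findContours(d["mask"].astype(np.uint8),0,1)[0],key=cv2.contourArea)[:,0]
    print(d["conf"],cv2.minEnclosingCircle(unproj(C,ct,.038)[:,:2].astype(np.float32)))
cv2.imwrite("pics/w1raw.png",im)
c=(.54,-.165)
draw(im,C,c,.1,.038);draw(im,C,c,.038,.043);
cv2.imwrite("pics/w1.png",im)
E
```

```text
[ 0.5286155  -0.18288491  0.40472446] [[0.001, -0.959, -0.284, 0.079], [1.0, 0.001, 0.0, 0.001], [0.0, -0.284, 0.959, 0.021], [0.0, 0.0, 0.0, 1.0]] 275.9262933243234
0.69 ((0.5407798886299133, -0.16371403634548187), 0.10474927723407745)
```

View pics/w1.png

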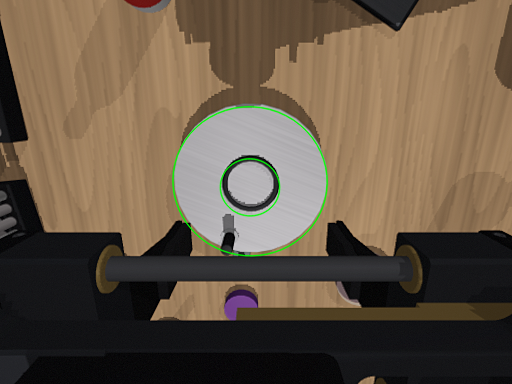

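The wrist view shows the plate centred near (250,182), with the collar around it. The knob is near (228,240), and my drawn circles are only a few mm off. I'll refine the fit.

```bash
python3 - <<'E'
from h import *
from scipy.optimize import least_squares
s=sense(); C=cam("wrist",s); im=cv2.imread("pics/w1raw.png"); g=cv2.cvtColor(im,6)
m=((g<75)).astype(np.uint8); m[:, :215]=0; m[:,285:]=0; m[:145]=0; m[217:]=0
n,l,st,_=cv2.connectedComponentsWithStats(m); k=1+st[1:,4].argmax(); print(st[k])
ct=cv2.findContours((l==k).astype(np.uint8),cv2.RETR_EXTERNAL,1)[0][0][:,0]
P=unproj(C,ct,.043)[:,:2]
f=least_squares(lambda p:np.hypot(*(P-p[:2]).T)-p[2],[.54,-.165,.038],loss="soft_l1",f_scale=.001).x; print("collar",f)
# plate rim
p=proj(C,[[f[0],f[1],.038]])[0]
v=im.astype(int).max(2)-im.astype(int).min(2); E=[]
for a in np.linspace(0,2*np.pi,120):
    rr=np.arange(.085,.115,.0004); q=np.round(proj(C,np.c_[f[0]+rr*np.cos(a),f[1]+rr*np.sin(a),0*rr+.038])).astype(int)
    if q[:,1].max()>222: continue
    w=np.where(v[q[:,1],q[:,0]]>35)[0]
    if len(w): E.append([f[0]+rr[w[0]]*np.cos(a),f[1]+rr[w[0]]*np.sin(a)])
E=np.array(E); print(len(E),"plate",least_squares(lambda p:np.hypot(*(E-p[:2]).T)-p[2],[.54,-.165,.1],loss="soft_l1",f_scale=.001).x)
m=(g<70).astype(np.uint8); m[:, :212]=0;m[:,250:]=0;m[:225]=0;m[256:]=0
ys,xs=np.nonzero(m); print("dark knob px",xs.min(),xs.max(),ys.min(),ys.max())
cv2.imwrite("pics/k1.png",cv2.resize(im[205:260,190:280],None,fx=7,fy=7,interpolation=cv2.INTER_CUBIC))
print("knob/pointer guess", unproj(C,[[228,240]],.078))
E
```

```text
[222 155  57  56 813]
collar [ 0.53755041 -0.17214658  0.03586426]
80 plate [ 0.5375789  -0.17158786  0.09942642]
dark knob px 221 244 232 255
knob/pointer guess [[ 0.56401929 -0.11015578  0.078     ]]
```

View pics/k1.png

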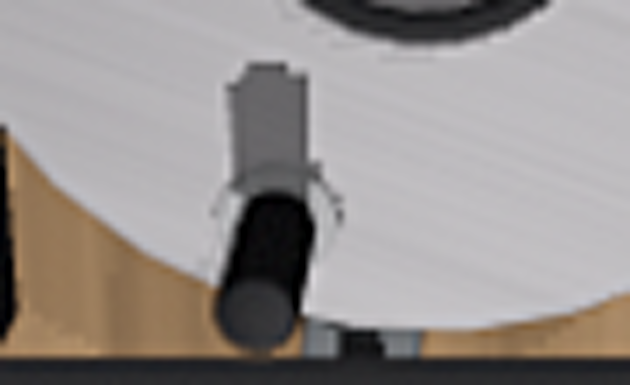

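>>> jog_arm(
  increments=[
    [-0.953,-0.156,0.278,0],
    [-0.953,-0.156,0.278,0],
    [-0.953,-0.156,0.278,0],
    [-0.953,-0.156,0.278,0],
    [-0.953,-0.156,0.278,0],
    [-0.953,-0.156,0.278,0],
    [-0.953,-0.156,0.278,0],
    [-0.953,-0.156,0.278,0],
    [-0.953,-0.156,0.278,0],
  ],
)

```text
time_s: 5.65
tcp_pos: [0.5552, -0.0134, 0.3547]
ee_rot: [[-0.001, -1.0, 0.0], [-1.0, 0.001, -0.0], [0.0, -0.0, -1.0]]
wrist_force: [-0.0, 0.2, -0.3]
gripper_width: 1.002
gripper_force: 0.0
```

>>> jog_arm(
  increments=[
    [-0.953,-0.156,0.278,0],
    [-0.953,-0.156,0.278,0],
    [-0.953,-0.156,0.278,0],
    [-0.953,-0.156,0.278,0],
    [-0.953,-0.156,0.278,0],
    [-0.953,-0.156,0.278,0],
    [-0.953,-0.156,0.278,0],
    [-0.953,-0.156,0.278,0],
    [-0.953,-0.156,0.278,0],
    [0,0,0,0],
  ],
)

```text
time_s: 6.65
tcp_pos: [0.5838, 0.1611, 0.3034]
ee_rot: [[0.003, -1.0, -0.001], [-1.0, -0.003, -0.0], [0.0, 0.001, -1.0]]
wrist_force: [0.9, -1.4, -0.2]
gripper_width: 0.999
gripper_force: 0.0
```

```bash
python3 - <<'E'
from h import *
s=sense(); C=cam("wrist",s); im=eyes.capture("wrist"); print(s["tcp_pos"])
for d in eyes.outline_of("wrist","dish")[:4]:
    ct=max(cv2.findContours(d["mask"].astype(np.uint8),0,1)[0],key=cv2.contourArea)[:,0]
    P=unproj(C,ct,.016)[:,:2].astype(np.float32)
    print(d["conf"],ct.mean(0),P.mean(0),cv2.minEnclosingCircle(P))
cv2.imwrite("pics/w2raw.png",im)
draw(im,C,(.585,.150),.0275,.016)
cv2.imwrite("pics/w2.png",im)
E
```

```text
[0.58382778 0.16106156 0.30342286]
0.87 [288.17486339  65.45901639] [0.5571734  0.04535079] ((0.5573015213012695, 0.04559620842337608), 0.02817111648619175)
0.82 [159.30909091 136.73333333] [0.677677   0.10802101] ((0.6778011918067932, 0.10776597261428833), 0.02895372174680233)
0.61 [258.8410596  178.54304636] [0.58285666 0.14864196] ((0.5834192633628845, 0.14881238341331482), 0.02772766537964344)
0.57 [272.04716981 247.54716981] [0.568438   0.22441491] ((0.5683251619338989, 0.23086321353912354), 0.025060957297682762)
```

View pics/w2.png

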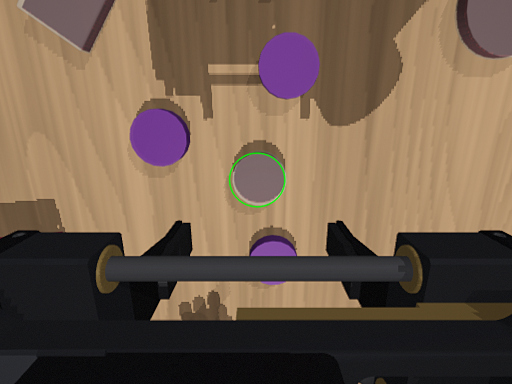

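The target is the grey-red dish at wrist pixel (259,179), at (0.583, 0.149). The purple ones are at (289,65), (160,137) and (272,250). I'll descend and grip its upper part.

>>> jog_arm(
  increments=[
    [0.615,0.03,0.5,0],
    [0,0,1,0],
    [0,0,1,0],
    [0,0,1,0],
    [0,0,1,0],
    [0,0,0.7,0],
    [0,0,0.4,0],
    [0,0,0.14,0],
    [0,0,0,0],
  ],
)

```text
time_s: 7.65
tcp_pos: [0.5831, 0.146, 0.19]
ee_rot: [[-0.0, -1.0, 0.0], [-1.0, 0.0, -0.0], [0.0, -0.0, -1.0]]
wrist_force: [0.3, 0.3, 1.3]
gripper_width: 1.0
gripper_force: 0.0
```

>>> jog_arm(
  increments=[
    [0,0,0,0],
    [0,0,0,0],
    [0,0,0,0],
    [0,0,0,0],
    [0,0,0,0],
    [0,0,0,0],
    [0,0,0,0],
    [0,0,0,0],
  ],
  grip=45,
)

```text
time_s: 8.45
tcp_pos: [0.583, 0.1462, 0.1901]
ee_rot: [[0.0, -1.0, 0.0], [-1.0, -0.0, 0.0], [-0.0, -0.0, -1.0]]
wrist_force: [-0.5, -0.2, 2.0]
gripper_width: 0.62
gripper_force: 30.0
```

>>> jog_arm(
  increments=[
    [0,0,-0.4,0],
    [0,0,-0.8,0],
    [0,0,-1,0],
    [0,0,-1,0],
    [0,0,-0.8,0],
    [0.4,0.05,0,0],
    [0.9,0.13,0,0],
    [0.9,0.13,0,0],
    [0.9,0.13,0,0],
    [0.9,0.13,0,0],
  ],
)

```text
time_s: 9.45
tcp_pos: [0.5709, 0.064, 0.2691]
ee_rot: [[-0.001, -1.0, -0.002], [-1.0, 0.001, -0.001], [0.001, 0.002, -1.0]]
wrist_force: [-0.3, 0.0, -0.5]
gripper_width: 0.621
gripper_force: 30.0
```

>>> jog_arm(
  increments=[
    [0.9,0.13,0,0],
    [0.9,0.13,0,0],
    [0.9,0.13,0,0],
    [0.9,0.13,0,0],
    [0.9,0.13,0,0],
    [0.9,0.13,0,0],
    [0.9,0.13,0,0],
    [0.9,0.13,0,0],
    [0.8,0.1,0,0],
    [0.4,0.1,0,0],
  ],
)

```text
time_s: 10.45
tcp_pos: [0.5464, -0.1035, 0.2699]
ee_rot: [[-0.001, -1.0, -0.0], [-1.0, 0.001, -0.0], [0.0, 0.0, -1.0]]
wrist_force: [0.8, -0.3, -0.8]
gripper_width: 0.62
gripper_force: 30.0
```

```bash
python3 - <<'E'
from h import *
s=sense(); C=cam("wrist",s); im=eyes.capture("wrist"); print(s["time_s"],s["tcp_pos"],s["gripper_width"])
cv2.imwrite("pics/w3raw.png",im)
z=s["tcp_pos"][2]-.189+.016
for y in (0,.0026): draw(im,C,s["tcp_pos"][:2]+[0,y],.0275,z,(0,255,0) if y else (0,0,255))
c=(.5376,-.172)
draw(im,C,c,.1,.038,(255,0,0));draw(im,C,c,.038,.043,(255,0,0))
cv2.imwrite("pics/w3.png",cv2.resize(im[80:300,130:390],None,fx=2.7,fy=2.7,interpolation=cv2.INTER_CUBIC))
E
```

```text
10.45 [ 0.54642597 -0.10348551  0.26985374] 0.6204935281062672
```

View pics/w3.png

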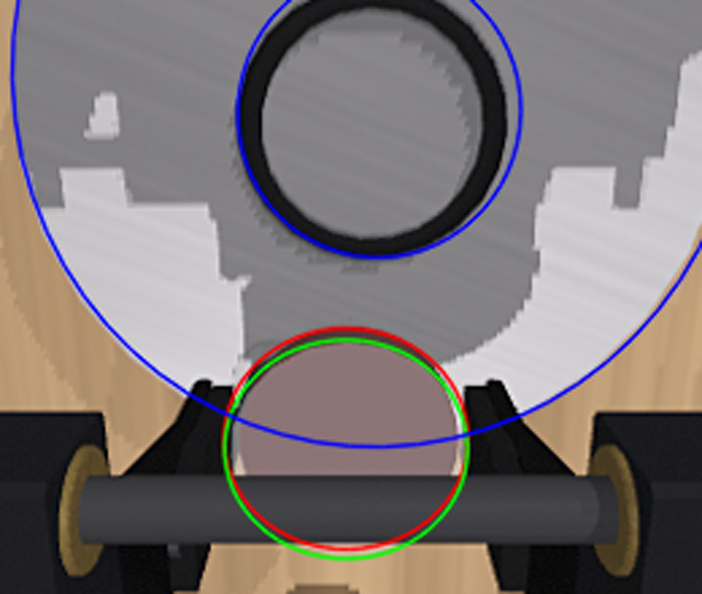

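```bash
python3 - <<'E'
from h import *
from scipy.optimize import least_squares
s=sense(); C=cam("wrist",s); im=cv2.imread("pics/w3raw.png"); g=cv2.cvtColor(im,6)
m=(g<65).astype(np.uint8); m[:,:210]=0;m[:,325:]=0;m[:60]=0;m[185:]=0
n,l,st,_=cv2.connectedComponentsWithStats(m); k=1+st[1:,4].argmax(); print(st[k])
fit=lambda P,z0:least_squares(lambda p:np.hypot(*(P-p[:2]).T)-p[2],z0,loss="soft_l1",f_scale=.0005)
cs,_=cv2.findContours((l==k).astype(np.uint8),cv2.RETR_CCOMP,1)
for c in sorted(cs,key=cv2.contourArea)[-2:]:
    for z in (.038,.043):
        f=fit(unproj(C,c[:,0],z)[:,:2],[.54,-.17,.035]); print("collar",z,f.x,f.cost)
# dish: reddish top mask
b,gg,r_=[im[...,i].astype(int) for i in range(3)]
hsv=cv2.cvtColor(im,40)
print("dish px",im[230,258],"plate",im[180,258])
m=(np.abs(im.astype(int)-im[230,258].astype(int)).sum(2)<36).astype(np.uint8); m[:195]=0;m[260:]=0;m[:,:205]=0;m[:,312:]=0
n,l,st,_=cv2.connectedComponentsWithStats(m); k=1+st[1:,4].argmax(); print(st[k])
c=max(cv2.findContours((l==k).astype(np.uint8),0,1)[0],key=cv2.contourArea)[:,0]; c=c[c[:,1]<250]
z=s["tcp_pos"][2]-.190+.016
for zz in (z,z-.003):
  f=fit(unproj(C,c,zz)[:,:2],[*s["tcp_pos"][:2],.027]); print("dish in hand",zz,f.x, f.x[:2]-s["tcp_pos"][:2])
E
```

```text
[ 218   74  100  102 2517]
collar 0.038 [ 0.53897165 -0.16962759  0.0309924 ] 8.629784703863794e-06
collar 0.043 [ 0.5391238  -0.16993051  0.03025734] 8.273206480916558e-06
collar 0.038 [ 0.53900646 -0.1697183   0.03670599] 8.47836170777457e-06
collar 0.043 [ 0.53915739 -0.1700189   0.03583542] 8.121279306574164e-06
dish px [118 116 140] plate [117 115 117]
[ 216  207   83   49 3337]
dish in hand 0.09582158104019316 [ 0.54584137 -0.10224375  0.02504021] [-0.00030407  0.00158178]
dish in hand 0.09282158104019315 [ 0.54585032 -0.10067296  0.02553051] [-0.00029512  0.00315257]
```

>>> jog_arm(
  increments=[
    [0,0,-0.5,0],
    [0.5,0.15,0,0],
    [0.5,0.15,0,0],
    [0,0,0,0],
    [0,0,0,0],
    [0,0,0,0],
  ],
)

```text
time_s: 11.1
tcp_pos: [0.5408, -0.1217, 0.2797]
ee_rot: [[0.0, -1.0, -0.0], [-1.0, -0.0, 0.0], [-0.0, 0.0, -1.0]]
wrist_force: [0.0, 1.0, -1.0]
gripper_width: 0.62
gripper_force: 30.0
```

```bash
cat > fit.py <<'E'
from h import *
from scipy.optimize import least_squares
fit=lambda P,z0:least_squares(lambda p:np.hypot(*(P-p[:2]).T)-p[2],z0,loss="soft_l1",f_scale=.0005)
s=sense(); C=cam("wrist",s); im=eyes.capture("wrist"); cv2.imwrite("pics/w4raw.png",im); g=cv2.cvtColor(im,6)
T=s["tcp_pos"]; print(s["time_s"],T,np.round(s["ee_rot"],4).tolist())
pd=proj(C,[[T[0],T[1]+.002,T[2]-.174]])[0]; print(pd)
top=proj(C,[[T[0],T[1]-.0255,T[2]-.174]])[0]
E=[[],[]]
n0=np.array([.539,-.170])
for a in np.linspace(0,2*np.pi,240,endpoint=False):
    for i,(lo,hi) in enumerate(((.024,.033),(.0335,.043))):
        rr=np.arange(lo,hi,.0002); X=np.c_[n0[0]+rr*np.cos(a),n0[1]+rr*np.sin(a),0*rr+.043]; q=proj(C,X).astype(np.float32)
        if q[:,1].max()>top[1]-6: continue
        v=cv2.GaussianBlur(cv2.remap(g,q[:,:1],q[:,1:],1).astype(np.float32),(1,9),0)[:,0]; d=np.gradient(v)*(1 if i else -1)
        j=d.argmax()
        if d[j]>1 and 2<j<len(rr)-3: E[i].append(X[j,:2])
for e in E:
    e=np.array(e); f=fit(e,[*n0,.033]); print("collar",len(e),f.x,f.cost)
E
python3 fit.py
```

```text
11.1 [ 0.5407772  -0.12169598  0.27973046] [[0.0002, -1.0, -0.0002], [-1.0, -0.0002, 0.0], [-0.0, 0.0002, -1.0]]
[257.61969265 246.11430629]
collar 240 [ 0.53964511 -0.16912364  0.02969508] 2.1383090287291925e-06
collar 209 [ 0.53968316 -0.16930629  0.0364915 ] 1.297444896080384e-05
```

>>> jog_arm(
  increments=[
    [0.7,0.05,0,0],
    [0.9,0,0,0],
    [0.6,0,0,0],
    [0.3,0,0,0],
    [0,0,0.6,0],
    [0,0,0.8,0],
    [0,0,0.6,0],
    [0,0,0.18,0],
    [0,0,0,0],
    [0,0,0,0],
  ],
)

```text
time_s: 12.15
tcp_pos: [0.5401, -0.1716, 0.2365]
ee_rot: [[0.001, -1.0, 0.001], [-1.0, -0.001, -0.0], [0.0, -0.001, -1.0]]
wrist_force: [0.7, 0.7, -0.1]
gripper_width: 0.622
gripper_force: 30.0
```

```bash
python3 - <<'E'
from h import *
s=sense(); print(s["tcp_pos"],s["wrist_force"])
im=eyes.capture("wrist"); im2=eyes.capture("side")
cv2.imwrite("pics/w5.png",np.hstack([cv2.resize(im[130:290,160:360],(480,384),interpolation=2),cv2.resize(im2[150:220,240:330],(320,249),interpolation=2).copy() if 0 else cv2.resize(im2[150:230,250:320],(320,384),interpolation=2)]))
E
```

```text
[ 0.54008742 -0.17164528  0.23654296] [ 0.70754173  0.65642871 -0.11231432]
```

View pics/w5.png

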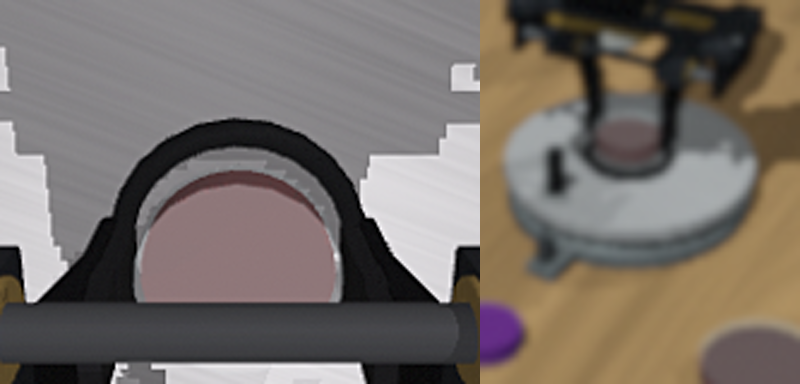

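The dish sits laterally centred over the nest opening. I'll lower it with a check on the wrist force.

>>> jog_arm(
  increments=[
    [0,0,0.15,0],
    [0,0,0.15,0],
    [0,0,0.08,0],
    [0,0,0,0],
    [0,0,0,0],
  ],
)

```text
time_s: 12.75
tcp_pos: [0.5398, -0.1718, 0.2286]
ee_rot: [[0.0, -1.0, -0.0], [-1.0, -0.0, -0.0], [0.0, 0.0, -1.0]]
wrist_force: [0.5, 0.2, 0.3]
gripper_width: 0.622
gripper_force: 30.0
```

No contact at z=0.2286, which is below collar height, so the dish is inside the nest. I'll release it and then rise.

>>> jog_arm(
  increments=[
    [0,0,0.02,0],
    [0,0,0,0],
    [0,0,0,0],
    [0,0,0,0],
    [0,0,0,0],
    [0,0,0,0],
  ],
  grip=75,
)

```text
time_s: 13.35
tcp_pos: [0.5398, -0.1718, 0.2283]
ee_rot: [[0.0, -1.0, 0.0], [-1.0, -0.0, -0.0], [0.0, -0.0, -1.0]]
wrist_force: [-0.3, 0.2, -0.3]
gripper_width: 0.859
gripper_force: 0.0
```

>>> jog_arm(
  increments=[
    [0,0,-0.3,0],
    [0,0,-0.5,0],
    [-0.2,0,-1,0],
    [-0.5,0,-1,0],
    [-0.5,0,-1,0],
    [0,0,-0.5,0],
    [0,0,0,0],
    [0,0,0,0],
  ],
)

```text
time_s: 14.15
tcp_pos: [0.5394, -0.1481, 0.314]
ee_rot: [[-0.001, -1.0, -0.0], [-1.0, 0.001, 0.0], [-0.0, 0.0, -1.0]]
wrist_force: [0.2, 0.0, -0.2]
gripper_width: 0.86
gripper_force: 0.0
```

```bash
python3 - <<'E'
from h import *
s=sense(); C=cam("wrist",s); im=eyes.capture("wrist"); print(s["time_s"],s["tcp_pos"],s["wrist_force"])
cv2.imwrite("pics/w6raw.png",im)
c=np.array([.5396,-.1692])
draw(im,C,c,.03,.043,(255,0,0)); draw(im,C,c,.0275,.054)
for a in (60,70,80,90): 
    q=proj(C,[[c[0]+.08*np.cos(np.radians(a)),c[1]+.08*np.sin(np.radians(a)),.078]])[0]; print(a,q)
cv2.imwrite("pics/w6.png",cv2.resize(im[90:270,130:390],None,fx=3,fy=3,interpolation=2))
E
```

```text
14.15 [ 0.53941641 -0.14808225  0.3139734 ] [ 0.22554761  0.00909631 -0.19846128]
60 [212.06518206 259.93146275]
70 [226.69093003 265.85250934]
80 [242.00684871 269.43819132]
90 [257.66535132 270.63837316]
```

View pics/w6.png

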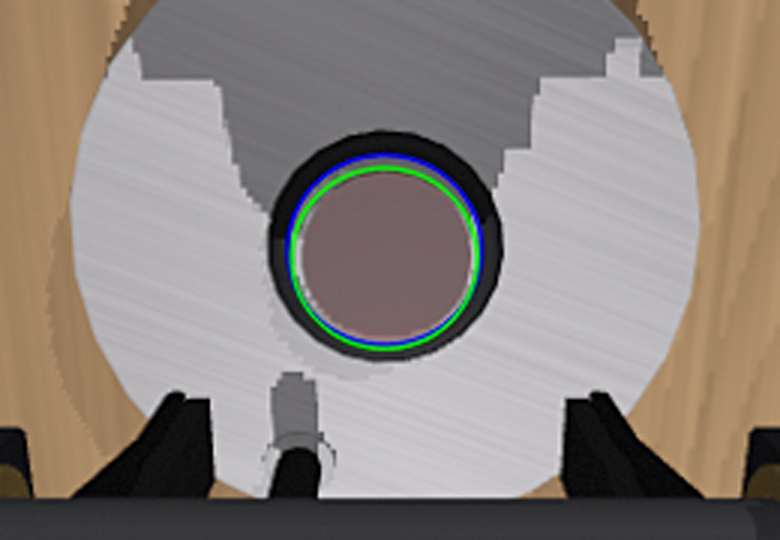

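```bash
python3 - <<'E'
from h import *
c=np.array([.5396,-.1692])
s=sense(); C=cam("wrist",s)
def pol(C,uv,z):
    X=unproj(C,uv,z)[0]; d=X[:2]-c; return np.round(X,4),round(np.hypot(*d),4),round(np.degrees(np.arctan2(d[1],d[0])),1)
print("knob base",pol(C,[[230,241.7]],.038))
s1=dict(tcp_pos=np.array([.5286155,-.18288491,.40472446]),ee_rot=np.array([[.003,-1,.001],[-1,-.003,0],[0,-.001,-1]]))
C1=cam("wrist",s1); print("view1 knob top",pol(C1,[[226.9,249.7]],.078),"base",pol(C1,[[229.7,236.7]],.038))
for z in (.034,.0): print("pointer v1",z,pol(C1,[[241.6,255]],z))
S=cam("scene")
cv2.imwrite("pics/p.png",cv2.resize(cv2.imread("pics/scene0.png")[195:235,205:255],None,fx=12,fy=12,interpolation=2))
c3=np.array([*c,.038]); print("scene centre",proj(S,c3))
for a in (60,65,70,75,80,85): print(a,proj(S,[[c[0]+.08*np.cos(np.radians(a)),c[1]+.08*np.sin(np.radians(a)),.078]]).round(1),proj(S,[[c[0]+.122*np.cos(np.radians(a)),c[1]+.122*np.sin(np.radians(a)),.034]]).round(1))
E
```

```text
knob base (array([ 0.5674, -0.0976,  0.038 ]), np.float64(0.0768), np.float64(68.8))
view1 knob top (array([ 0.5672, -0.0954,  0.078 ]), np.float64(0.0788), np.float64(69.5)) base (array([ 0.5679, -0.0936,  0.038 ]), np.float64(0.0807), np.float64(69.5))
pointer v1 0.034 (array([ 0.5522, -0.0632,  0.034 ]), np.float64(0.1067), np.float64(83.2))
pointer v1 0.0 (array([ 0.5545, -0.0439,  0.    ]), np.float64(0.1261), np.float64(83.2))
scene centre [[194.69919105 214.37829441]]
60 [[222.  212.8]] [[238.1 224. ]]
65 [[222.6 210.5]] [[238.9 220.6]]
70 [[223.  208.2]] [[239.4 217.2]]
75 [[223.1 206. ]] [[239.5 213.8]]
80 [[223.  203.7]] [[239.3 210.4]]
85 [[222.7 201.5]] [[238.8 207.2]]
```

View pics/p.png

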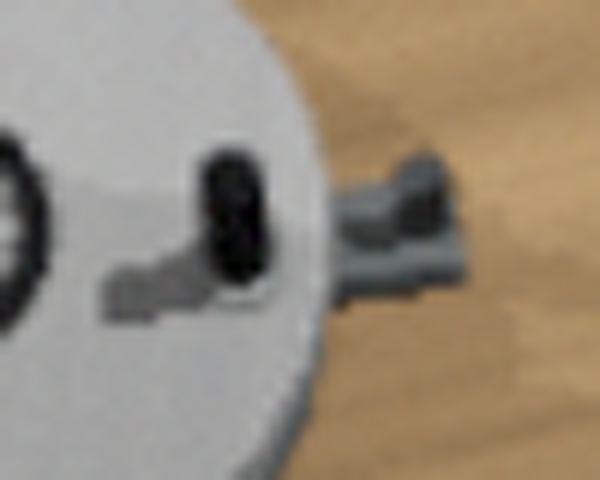

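The dish is seated. In the scene the pointer block is at (240,209) and the knob top at (224,209). By bearing the knob is at about 69° and the pointer at about 82.5°, so the rotor is near -0.23, which fits its stated start range. Next I'll grip the knob.

>>> jog_arm(
  increments=[
    [-0.9,-0.5,0,0],
    [-0.9,-0.5,0,0],
    [-0.885,-0.425,0,0],
    [0,0,0.7,0],
    [0,0,1,0],
    [0,0,1,0],
    [0,0,1,0],
    [0,0,0.5,0],
    [0,0,0,0],
  ],
)

```text
time_s: 15.1
tcp_pos: [0.5676, -0.0945, 0.2279]
ee_rot: [[-0.001, -1.0, -0.005], [-1.0, 0.001, -0.0], [0.0, 0.005, -1.0]]
wrist_force: [0.4, 0.2, 0.7]
gripper_width: 0.863
gripper_force: 0.0
```

>>> jog_arm(
  increments=[
    [0,0,0,0],
    [0,0,0,0],
    [0,0,0,0],
    [0,0,0,0],
    [0,0,0,0],
    [0,0,0,0],
    [0,0,0,0],
    [0,0,0,0],
    [0,0,0,0],
    [0,0,0,0],
  ],
  grip=8,
)

```text
time_s: 16.1
tcp_pos: [0.5684, -0.0941, 0.2304]
ee_rot: [[0.0, -1.0, 0.0], [-1.0, -0.0, 0.0], [-0.0, -0.0, -1.0]]
wrist_force: [0.3, -0.3, 1.3]
gripper_width: 0.175
gripper_force: 30.0
```

```bash
cat > plan.py <<'E'
from h import *
# rows along the circle from the present pose: n rows of step degrees
import sys
c=np.array([.5396,-.1692]); s=sense(); T=s["tcp_pos"][:2]
def plan(T,n,st):
    d=T-c; a=np.arctan2(d[1],d[0]); print(round(s["time_s"],2),"r",np.hypot(*d).round(4),"ang",np.degrees(a).round(1),"w",round(s["gripper_width"]*87,1),s["wrist_force"].round(1))
    A=a+np.radians(st)*np.arange(n+1); P=c+.08*np.c_[np.cos(A),np.sin(A)]; P[0]=T
    D=np.diff(P,axis=0)/.02; print(np.c_[-D[:,1],-D[:,0]].round(2).tolist()); return P[-1]
n=int(sys.argv[1]); st=float(sys.argv[2])
for k in range(int(sys.argv[3])): T=plan(T,n,st)
E
python3 plan.py 10 7.5 5
```

```text
16.1 r 0.0805 ang 69.0 w 15.2 [ 0.3 -0.3  1.3]
[[-0.13, 0.51], [-0.09, 0.52], [-0.02, 0.52], [0.05, 0.52], [0.12, 0.51], [0.18, 0.49], [0.24, 0.46], [0.3, 0.43], [0.36, 0.38], [0.4, 0.33]]
16.1 r 0.08 ang 144.0 w 15.2 [ 0.3 -0.3  1.3]
[[0.44, 0.28], [0.48, 0.22], [0.5, 0.15], [0.52, 0.09], [0.52, 0.02], [0.52, -0.05], [0.51, -0.12], [0.49, -0.18], [0.46, -0.24], [0.43, -0.3]]
16.1 r 0.08 ang -141.0 w 15.2 [ 0.3 -0.3  1.3]
[[0.38, -0.36], [0.33, -0.4], [0.28, -0.44], [0.22, -0.48], [0.15, -0.5], [0.09, -0.52], [0.02, -0.52], [-0.05, -0.52], [-0.12, -0.51], [-0.18, -0.49]]
16.1 r 0.08 ang -66.0 w 15.2 [ 0.3 -0.3  1.3]
[[-0.24, -0.46], [-0.3, -0.43], [-0.36, -0.38], [-0.4, -0.33], [-0.44, -0.28], [-0.48, -0.22], [-0.5, -0.15], [-0.52, -0.09], [-0.52, -0.02], [-0.52, 0.05]]
16.1 r 0.08 ang 9.0 w 15.2 [ 0.3 -0.3  1.3]
[[-0.51, 0.12], [-0.49, 0.18], [-0.46, 0.24], [-0.43, 0.3], [-0.38, 0.36], [-0.33, 0.4], [-0.28, 0.44], [-0.22, 0.48], [-0.15, 0.5], [-0.09, 0.52]]
```

The knob is held: the opening reads 15 mm and the radius 80.5 mm. I'll lead it round and watch the force.

>>> jog_arm(
  increments=[
    [-0.13,0.51,0,0],
    [-0.09,0.52,0,0],
    [-0.02,0.52,0,0],
    [0.05,0.52,0,0],
    [0.12,0.51,0,0],
    [0.18,0.49,0,0],
    [0.24,0.46,0,0],
    [0.3,0.43,0,0],
    [0.36,0.38,0,0],
    [0.4,0.33,0,0],
  ],
)

```text
time_s: 17.1
tcp_pos: [0.4745, -0.123, 0.2303]
ee_rot: [[-0.0, -1.0, 0.001], [-1.0, 0.0, 0.0], [-0.0, -0.001, -1.0]]
wrist_force: [3.7, -0.9, -3.1]
gripper_width: 0.169
gripper_force: 30.0
```

```bash
python3 plan.py 1 7.5 1
```

```text
17.1 r 0.0799 ang 144.7 w 14.7 [ 3.7 -0.9 -3.1]
[[0.44, 0.28]]
```

Tracking is on the circle and the forces are small, so I'll continue.

>>> jog_arm(
  increments=[
    [0.44,0.28,0,0],
    [0.48,0.22,0,0],
    [0.5,0.15,0,0],
    [0.52,0.09,0,0],
    [0.52,0.02,0,0],
    [0.52,-0.05,0,0],
    [0.51,-0.12,0,0],
    [0.49,-0.18,0,0],
    [0.46,-0.24,0,0],
    [0.43,-0.3,0,0],
  ],
)

```text
time_s: 18.1
tcp_pos: [0.4781, -0.2201, 0.2303]
ee_rot: [[-0.0, -1.0, 0.001], [-1.0, 0.0, 0.001], [-0.001, -0.001, -1.0]]
wrist_force: [5.0, 5.7, -1.4]
gripper_width: 0.173
gripper_force: 30.0
```

```bash
python3 plan.py 1 7.5 1
```

```text
18.1 r 0.0798 ang -140.3 w 15.1 [ 5.   5.7 -1.4]
[[0.39, -0.35]]
```

>>> jog_arm(
  increments=[
    [0.38,-0.36,0,0],
    [0.33,-0.4,0,0],
    [0.28,-0.44,0,0],
    [0.22,-0.48,0,0],
    [0.15,-0.5,0,0],
    [0.09,-0.52,0,0],
    [0.02,-0.52,0,0],
    [-0.05,-0.52,0,0],
    [-0.12,-0.51,0,0],
    [-0.18,-0.49,0,0],
  ],
)

```text
time_s: 19.1
tcp_pos: [0.5727, -0.2422, 0.2303]
ee_rot: [[-0.0, -1.0, -0.001], [-1.0, 0.0, -0.0], [0.0, 0.001, -1.0]]
wrist_force: [-2.3, 2.8, 4.6]
gripper_width: 0.173
gripper_force: 30.0
```

```bash
python3 plan.py 1 7.5 1
```

```text
19.1 r 0.0802 ang -65.7 w 15.0 [-2.3  2.8  4.6]
[[-0.25, -0.46]]
```

>>> jog_arm(
  increments=[
    [-0.24,-0.46,0,0],
    [-0.3,-0.43,0,0],
    [-0.36,-0.38,0,0],
    [-0.4,-0.33,0,0],
    [-0.44,-0.28,0,0],
    [-0.48,-0.22,0,0],
    [-0.5,-0.15,0,0],
    [-0.52,-0.09,0,0],
    [-0.52,-0.02,0,0],
    [-0.52,0.05,0,0],
  ],
)

```text
time_s: 20.1
tcp_pos: [0.6188, -0.1555, 0.2303]
ee_rot: [[0.0, -1.0, 0.001], [-1.0, -0.0, 0.0], [-0.0, -0.001, -1.0]]
wrist_force: [2.6, -0.5, 1.1]
gripper_width: 0.174
gripper_force: 30.0
```

>>> jog_arm(
  increments=[
    [-0.51,0.12,0,0],
    [-0.49,0.18,0,0],
    [-0.46,0.24,0,0],
    [-0.43,0.3,0,0],
    [-0.38,0.36,0,0],
    [-0.33,0.4,0,0],
    [-0.28,0.44,0,0],
    [-0.22,0.48,0,0],
    [-0.15,0.5,0,0],
    [-0.06,0.4,0,0],
  ],
)

```text
time_s: 21.1
tcp_pos: [0.5488, -0.0897, 0.2303]
ee_rot: [[-0.0, -1.0, -0.001], [-1.0, 0.0, 0.001], [-0.001, 0.001, -1.0]]
wrist_force: [1.2, 4.8, 1.3]
gripper_width: 0.169
gripper_force: 30.0
```

>>> jog_arm(
  increments=[
    [0,0,0,0],
    [0,0,0,0],
    [0,0,0,0],
  ],
)

```text
time_s: 21.4
tcp_pos: [0.5487, -0.0897, 0.2303]
ee_rot: [[-0.001, -1.0, -0.002], [-1.0, 0.001, 0.001], [-0.001, 0.002, -1.0]]
wrist_force: [0.5, 6.3, 3.1]
gripper_width: 0.173
gripper_force: 30.0
```

```bash
python3 plan.py 1 7.5 1
```

```text
21.4 r 0.08 ang 83.5 w 15.0 [0.5 6.3 3.1]
[[-0.03, 0.52]]
```

The knob is at about 83.5°, on the pointer. I'll release, rise straight up, move off and look.

>>> jog_arm(
  increments=[
    [0,0,0,0],
    [0,0,0,0],
    [0,0,0,0],
    [0,0,0,0],
    [0,0,0,0],
    [0,0,-0.5,0],
    [0,0,-1,0],
    [0,0,-1,0],
    [0,0,-1,0],
    [0,0,-1,0],
  ],
  grip=70,
)

```text
time_s: 22.4
tcp_pos: [0.5499, -0.0904, 0.3219]
ee_rot: [[0.0, -1.0, 0.001], [-1.0, -0.0, -0.0], [0.0, -0.001, -1.0]]
wrist_force: [1.3, -0.9, -0.3]
gripper_width: 0.797
gripper_force: 0.0
```

>>> jog_arm(
  increments=[
    [-0.6,0,-1,0],
    [-1,0,-1,0],
    [-1,0,-1,0],
    [-1,0,-0.5,0],
    [-0.5,0,0,0],
    [0,0,0,0],
    [0,0,0,0],
  ],
)

```text
time_s: 23.1
tcp_pos: [0.5497, -0.0086, 0.3895]
ee_rot: [[0.0, -1.0, -0.002], [-1.0, -0.0, -0.0], [0.0, 0.002, -1.0]]
wrist_force: [0.1, 0.1, -0.1]
gripper_width: 0.806
gripper_force: 0.0
```

```bash
python3 - <<'E'
from h import *
s=sense(); C=cam("wrist",s); im=eyes.capture("wrist"); sc=eyes.capture("scene"); print(s["time_s"],s["tcp_pos"])
c=np.array([.5396,-.1692])
draw(im,C,c,.0275,.054); draw(im,C,c,.03,.043,(255,0,0))
p=proj(C,[[*c,.038]])[0].astype(int); print(p)
y=max(0,p[1]-75);x=p[0]-75
cv2.imwrite("pics/end.png",np.hstack([cv2.resize(im[y:y+150,x:x+150],(400,400),interpolation=2),cv2.resize(sc[165:265,145:245],(400,400),interpolation=2)]))
E
```

```text
23.1 [ 0.54972118 -0.0086038   0.38950177]
[267  29]
```

View pics/end.png

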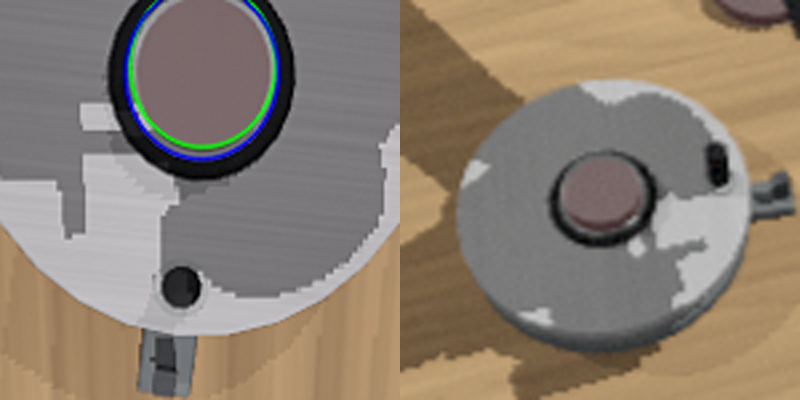

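The end view shows the dish flat in the nest. The knob at (181,287) is within a few degrees of the pointer at (165,355), and the robot is clear. I'll hand it in.

```bash
python3 -c "
from station import r
print(r.finish_job())"
```

```text
the job is handed in; nothing more can be done
None
```

I handed the job in at about 23 s: the dish lies flat in the nest, and the turntable has been led one full turn anticlockwise, with its knob within a few degrees of the pointer and the arm clear; no verdict came back.

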